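# Drop a soap ball from the press-top dispenser

### The arm

A 7-joint arm with a two-finger parallel gripper is mounted at the origin on the work surface. World frame = base frame: x ahead of the robot, y to its left, z up, the work surface at z = 0. Lengths are in m, angles in rad, forces in N, time in s.
With the tool pointing down it reaches from about 0.425 to 0.8 m from the base axis. Payload 8.3 kg.
Tool frame: the origin (TCP) lies on the centre line of the jaws, within the pads' length; the fingertips stand 8 mm ahead of it and the grasp point (between the pads) lies 11 mm behind it; z points along the fingers, y is the direction in which the jaws open and shut (so a half turn about z gives the same grasp; the last joint's range is limited). The gripper opens to 85 mm and grips with 20 to 120 N. Pads are 22 mm wide; open, the fingers measure 114 mm over their backs; the gripper's body (76 mm by 85 mm) begins 54 mm behind the grasp point. The pads swing forward as they close: fully open they stand 13 mm farther back than shut.
Start: joints at [-0.063, 0.383, 0.016, 1.37, -0.006, 1.388, -0.046], TCP at [0.625, 0, 0.239] pointing down, gripper open.
Joint ranges: [-2.95, 2.95], [-0.25, 2.06], [-1.52, 1.56], [0.18, 2.33], [-1.44, 4.58], [0.02, 2.06], [-3.01, 3.01]. Speed limits (rad/s): [2.39, 2.39, 3.01, 3.01, 3.14, 3.14, 3.14].

### API

Orientations are given as a unit quaternion [w, x, y, z].
In Python, from rig import readout, vision, ctrl gives the robot as it stands. The module is installed in compiled form; this text tells all that it offers.
- The arm moves only by the tool move_arm, never from a script. Its argument "commands" is text: rows parted by semicolons, each of 7 numbers parted by spaces: the shift along the tool's x, y, z each as a share of 500 mm, from -1 to 1, then the turn, a rotation vector about the tool's x, y, z each as a share of 45 degrees, from -1 to 1, then the gripper command: -1 is fully open, 1 is shut, values between are in proportion. In form: dx dy dz rx ry rz jaw; .... A call has 1 to 5 rows; each row shifts and turns the commanded pose from where the row before left it, along the tool's axes as they then stand; what a row does not reach is not made up. A row lasts 1/8 s, in which the tool goes at most 62.5 mm and 10.7 degrees, less where a joint would pass 70% of its speed; a pose out of reach is approached as far as the arm can. A call with a number of a shift or a turn outside -1 to 1 is refused whole. A call with a gripper value outside its range is refused whole. The fingers move at their own pace and stop on an object; "force" is the grip in N (left out, the last holds). Time passes only in rows, so rows that do not move let the fingers close. It gives the time, the measured TCP pose, the force and the opening at its end, in the units of the state.
- readout.read_state(): the state, without advancing time (a new reading comes with each control period).
- vision.snapshot(name): name is "scene" or "side" or "wrist"; returns (picture, depth): 480x640x3 uint8, blue, green, red; 480x640 float32, m along the optical axis (not along the pixel's ray), 0 where there is no reading.
- vision.camera_info(name): a dict with "camera_matrix" (3x3 intrinsics, pixels), "position" and "attitude" of the camera in the world; the wrist camera has in their place "tool_from_camera" (4x4, takes a point from camera to tool coordinates, whose origin is the TCP and whose axes are the flange's). Camera axes: x right, y down, z forward; pixel columns grow to the right and rows downward; lengths in m; the calibration is good to about 2 mm. A picture is of the moment at which its call begins: read the wrist's pose just before it. camera_info takes no time and is no camera call.
- ctrl.sign_off(): hands the job in, once; it reports no verdict.
The state is a dict: "time": time; "joint_pos": joint angles; "qd": joint speeds; "tau": joint torques, N m; "ee_pos": TCP position; "tcp_rot": TCP orientation; "ft_force": force on the tool from outside, world axes, zero at the start; "torque": the same for the moment, N m; "gripper_width": opening from 0.0 (shut) to 1.0 (fully open).
Only numpy, scipy, OpenCV 4.12 (cv2) and the standard library are available. Lean on these libraries where they do the work, as an engineer would, in place of code of your own. Each camera call takes 0.05 s, during which the arm holds its last target.

### The job

Drop the green soap ball into the white enamel cup by working the chrome dispenser: press its red knob straight down, past the soft first stop and right down to the stiff second stop, then let go so that the knob springs fully back up. Do not touch the ball itself, and leave the cup and the amber glass bottle standing where they are.

Things in the scene. Friction and masses are not known exactly. Their poses are not given: they have to be found in the camera images.
- plunger_top (a point): Centre of the flat top of the red knob (46 mm wide, top 178 mm above the sill) of the chrome dispenser, which is fixed; z up. Pressed, it goes straight down: 10 mm against a soft spring (2 to 4 N) to the first stop, then, from about 8 N rising to 13 N, 9 mm more to the hard second stop, 19 mm below rest. Only there does it free the ball. Released, it springs back up by itself.
- ball_center (a point): Centre of the green soap ball, 28 mm wide, 13 g, in the open-topped sloping chute of the dispenser, about 45 mm beside the axis of the knob and 60 mm below its top, held by a small red gate. The gate opens when the knob is more than about 17 mm down; held there 0.3 s, the ball rolls out and falls into the cup.
- cup: White enamel cup, 84 mm across the rim, 80 mm high, wall 3 mm, standing loose on the sill under the end of the chute, its axis about 104 mm from the knob's axis; origin at the centre of its underside, z up. The chute's lip overhangs its near rim.
- bottle: Amber glass bottle with a black cap, 64 mm across, 150 mm high, standing loose near the dispenser; its origin is the centre of its underside, z up. A bystander. An aluminium tin, a chrome nail brush and a wooden comb also lie about, all under 50 mm high.
Not all that is in view belongs to the job. Several things look just like the cup: the one meant starts farthest from the robot's base.

How it is judged:
On the way, in this order (a step that is already met when the one before it is completed fails the run):
1. the knob is pressed down to its first stop (distance of plunger_top from where it was at the start of the episode above 0.0085 m).
2. the knob is pressed on to its second stop (distance of plunger_top from where it was at the start of the episode above 0.0165 m), for 0.1 s.
At the end, for the whole second after the job is handed in: The soap ball lies at rest inside the cup (within 35 mm of its axis, centre under 50 mm above its underside); the knob is back up within 4 mm of its rest height; cup and bottle stand upright (within about 9 degrees) and within 30 mm of where they were (horizontal distance between ball_center and cup below 0.035 m and z of ball_center in the frame of cup between 0.005 and 0.05 m and linear speed of ball below 0.1 m/s and angle between each of cup, bottle's own z axis and vertical below 0.15 rad and distance of each of cup, bottle from where it was at the start of the episode below 0.03 m and linear speed of cup below 0.03 m/s and distance of plunger_top from where it was at the start of the episode below 0.004 m); the robot touches nothing.
It fails at once if the robot touches the soap ball (contact force between any of the fingers, the arm and ball above 0.5 N).
It fails at once if the cup is pushed away or tipped (distance of cup from where it was at the start of the episode above 0.03 m or angle between cup's own z axis and vertical above 0.3 rad).
It fails at once if the glass bottle is pushed away or tipped (distance of bottle from where it was at the start of the episode above 0.03 m or angle between bottle's own z axis and vertical above 0.3 rad).
It also fails if it takes over 29 s, if anything falls off the work surface, if the arm or the gripper's body presses on something with over 40 N, if the wrist force passes 120 N, or if a joint passes its speed limit or range.

## Working session

There is one attempt and no reset: what is moved stays moved. The work goes in short steps, Python scripts to look and compute and a tool call to move; the robot and the scene stay as the last step left them, time stands still between calls to the robot, and variables do not carry over. Pictures are saved under pics/ and viewed, and the job is handed in when it is done.

Besides the shell and the picture viewer there is one more tool, called after "Request:" in YAML: its name, and indented under it one key for each argument. move_arm: Moves the arm, as the interface text tells. Shift numbers are shares of 500 mm and turn numbers shares of 45 degrees, none past 1 either way. Its arguments: {"type":"object","properties":{"commands":{"type":"string"},"force":{"type":"number"}},"required":["commands"]}

```bash
mkdir -p pics
python3 - <<'E'
from rig import readout, vision, ctrl
import cv2,numpy as np
print(readout.read_state())
for n in ["scene","side"]:
    p,d=vision.snapshot(n); cv2.imwrite(f"pics/{n}0.png",p); np.savez(f"{n}0.npz",p=p,d=d); print(n,vision.camera_info(n))
print(vision.camera_info("wrist"))
E
```

```text
{'time': 0.0, 'joint_pos': array([-0.06288778,  0.38425177,  0.01639653,  1.37118472, -0.00631647,
        1.38819274, -0.04649258]), 'qd': array([-0.00028494,  0.00081005, -0.00119761, -0.00180596,  0.00041669,
       -0.00217468,  0.00024114]), 'tau': array([-4.50568632e-04, -6.27588844e+01,  8.43669288e-01, -3.71825659e+01,
        1.65239023e-02,  1.39937960e-02, -1.08329079e-04]), 'ee_pos': array([6.24502164e-01, 2.03423956e-05, 2.38256698e-01]), 'tcp_rot': array([-6.92114554e-04,  7.07094118e-01,  7.07118746e-01, -7.12986973e-04]), 'ft_force': array([ 0.06153217, -0.27425788,  0.90727421]), 'torque': array([ 0.05039631, -0.01964228, -0.01580281]), 'gripper_width': 1.0034866824287074}
scene {'camera_matrix': array([[624.33191385,   0.        , 315.62457578],
       [  0.        , 624.33191385, 231.43246016],
       [  0.        ,   0.        ,   1.        ]]), 'position': array([ 1.00571597, -0.39429539,  0.96938587]), 'attitude': array([-0.30068023,  0.88564207,  0.33238527, -0.12144773])}
side {'camera_matrix': array([[507.50889205,   0.        , 312.34207188],
       [  0.        , 507.50889205, 241.80913236],
       [  0.        ,   0.        ,   1.        ]]), 'position': array([ 0.48135576, -0.53567808,  0.62406995]), 'attitude': array([-0.42840195,  0.90217691, -0.04107028,  0.02935692])}
{'camera_matrix': array([[408.27244624,   0.        , 319.22535509],
       [  0.        , 408.27244624, 248.16882442],
       [  0.        ,   0.        ,   1.        ]]), 'tool_from_camera': array([[ 1.04028571e-03, -9.44864128e-01, -3.27460985e-01,
         8.41232886e-02],
       [ 9.99999450e-01,  9.38224419e-04,  4.69645373e-04,
         3.04911895e-04],
       [-1.36519173e-04, -3.27461293e-01,  9.44864584e-01,
        -1.34658281e-01],
       [ 0.00000000e+00,  0.00000000e+00,  0.00000000e+00,
         1.00000000e+00]])}
```

View pics/scene0.png

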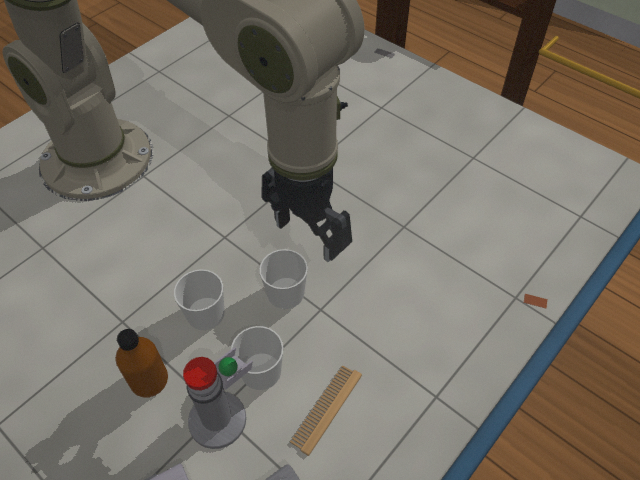

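View pics/side0.png

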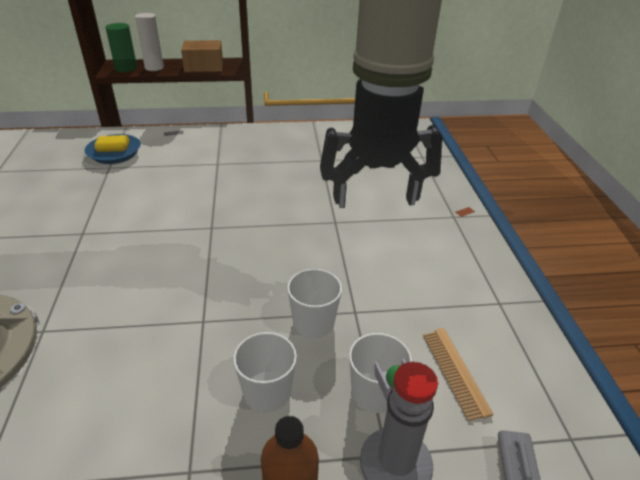

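The scene view shows the only red knob at (201,373), with the side view showing it at (416,382). The green ball is at scene (228,366). There are three cups, at scene (200,297), (284,278) and (258,357), and the last one is under the chute. The bottle is at (140,362). The brush and tin are at the bottom edge, and the comb is at (325,410).

```bash
cat > h.py <<'E'
import numpy as np,cv2
from scipy.spatial.transform import Rotation as R
from rig import vision
def pts(n,d,mask):
    c=vision.camera_info(n);K=c["camera_matrix"];q=c["attitude"]
    v,u=np.where(mask&(d>0));z=d[v,u]
    P=np.c_[(u-K[0,2])/K[0,0]*z,(v-K[1,2])/K[1,1]*z,z]
    return P@R.from_quat([q[1],q[2],q[3],q[0]]).as_matrix().T+c["position"],u,v
E
python3 - <<'E'
from h import *
for n in ["scene","side"]:
    f=np.load(n+"0.npz");p=f["p"].astype(int);d=f["d"]
    b,g,r=p[...,0],p[...,1],p[...,2]
    roi=np.zeros(d.shape,bool)
    roi[320:,100:480]=1
    for nm,m in [("red",(r>120)&(g<60)&(b<60)),("green",(g>80)&(r<60)&(b<100))]:
        P,u,v=pts(n,d,m&roi)
        print(n,nm,len(P),u.mean(),v.mean(),np.median(P,0),P.min(0),P.max(0))
        if nm=="red":
            t=P[P[:,2]>np.percentile(P[:,2],95)-.008]; print(" top",len(t),t.min(0),t.max(0),(t.min(0)+t.max(0))/2,t.mean(0),cv2.minEnclosingCircle(t[:,:2].astype(np.float32)))
    if n=="scene":
        for nm,(x0,x1,y0,y1) in dict(cupA=(175,226,270,330),cupB=(259,309,250,308),cupC=(235,284,327,388)).items():
            m=np.zeros(d.shape,bool);m[y0:y1,x0:x1]=1
            P,u,v=pts(n,d,m);t=P[(P[:,2]>.072)&(P[:,2]<.085)];print(nm,len(t),cv2.minEnclosingCircle(t[:,:2].astype(np.float32)))
        m=np.zeros(d.shape,bool);m[325:400,110:172]=1
        P,u,v=pts(n,d,m);t=P[P[:,2]>.06];print("bottle",t.min(0),t.max(0))
    x=(180,300,330,450) if n=="scene" else (340,460,330,450)
    cv2.imwrite(f"pics/crop_{n}.png",cv2.resize(f["p"][x[2]:x[3],x[0]:x[1]],None,fx=5,fy=5))
E
```

```text
scene red 330 195.25757575757575 377.1818181818182 [ 0.63151543 -0.23751788  0.17786006] [ 0.61500248 -0.24945662  0.17483948] [ 0.65196843 -0.22305517  0.18177399]
 top 330 [ 0.61500248 -0.24945662  0.17483948] [ 0.65196843 -0.22305517  0.18177399] [ 0.63348546 -0.23625589  0.17830674] [ 0.63195589 -0.23714939  0.17793195] ((0.6334854364395142, -0.23641091585159302), 0.01969977654516697)
scene green 192 236.05729166666666 368.2083333333333 [ 0.62826153 -0.1844156   0.12842596] [ 0.61535628 -0.19593852  0.00315366] [0.96259312 0.01969848 0.13565614]
cupA 441 ((0.4697030782699585, -0.10827813297510147), 0.04297119006514549)
cupB 415 ((0.5488565564155579, 0.016677716746926308), 0.043072182685136795)
cupC 376 ((0.6228192448616028, -0.12267415225505829), 0.0425410270690918)
bottle [ 0.46779163 -0.28809952  0.06012936] [ 0.52710575 -0.22463693  0.15433175]
side red 584 420.1917808219178 385.46061643835617 [ 0.63132604 -0.23576793  0.17882823] [ 0.61569769 -0.24842392  0.17462006] [ 0.65054259 -0.20655589  0.18146697]
 top 584 [ 0.61569769 -0.24842392  0.17462006] [ 0.65054259 -0.20655589  0.18146697] [ 0.63312014 -0.2274899   0.17804352] [ 0.63159215 -0.23525806  0.17883009] ((0.629489004611969, -0.22746656835079193), 0.021741153672337532)
side green 78 391.11538461538464 373.05128205128204 [ 0.61849682 -0.18089254  0.12827432] [ 0.61439405 -0.18922706  0.12217622] [ 0.62560481 -0.17350996  0.13342782]
```

View pics/crop_scene.png

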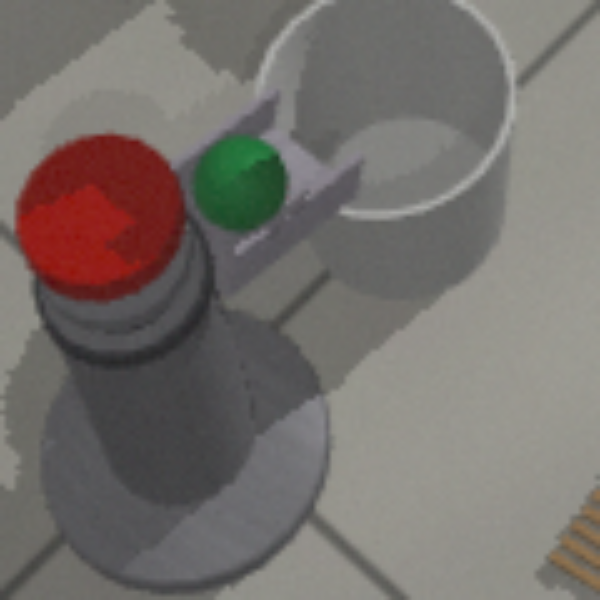

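The crop confirms the target: the knob top is centred at crop (103,210), about scene (201,372) and half in shadow. The ball sits in the chute, which leads into the third cup, and that cup is also the farthest from the base (0.635 m). My red mask missed the shadowed half, so I'll refine it.

Run:
```python
from h import *
for n in ["scene","side"]:
    f=np.load(n+"0.npz");p=f["p"].astype(int);d=f["d"]
    b,g,r=p[...,0],p[...,1],p[...,2]
    m=(r>50)&(r>3*g)&(r>3*b); m[:340]=0
    P,u,v=pts(n,d,m); t=P[P[:,2]>.172]
    print(n,len(P),len(t),np.median(t[:,2]),t.mean(0),t.min(0),t.max(0),cv2.minEnclosingCircle(t[:,:2].astype(np.float32)))
```

```text
scene 794 780 0.1778220659321455 [ 0.63097813 -0.22872734  0.17778344] [ 0.60838972 -0.25035537  0.17220094] [ 0.65269768 -0.20641709  0.18177399] ((0.6303768157958984, -0.2284112423658371), 0.022834064438939095)
side 1010 999 0.17879280416161514 [ 0.62761089 -0.23173598  0.17863876] [ 0.60752724 -0.24974069  0.17210534] [ 0.6491966  -0.2084888   0.18146697] ((0.6288394927978516, -0.2284775972366333), 0.02142294868826866)
```

The knob's axis is at about (0.630, -0.2285) with its top at z = 0.178. Tool x runs along world y and tool y along world x, so the jaws open across the chute. I'll go over the knob at this height with the jaws shut.

Request:
move_arm:
  commands: "-0.0914 0.0023 0 0 0 0 1; -0.0914 0.0023 0 0 0 0 1; -0.0914 0.0023 0 0 0 0 1; -0.0914 0.0023 0 0 0 0 1; -0.0914 0.0023 0 0 0 0 1"
  force: 40

```text
time: 0.72
ee_pos: [0.6304, -0.2298, 0.2387]
tcp_rot: [-0.0, 0.707, 0.707, -0.0]
ft_force: [1.2, 0.9, 0.1]
gripper_width: 0.0
```

Request:
move_arm:
  commands: "0 0 0 0 0 0 1; 0 0 0 0 0 0 1; 0 0 0 0 0 0 1"

```text
time: 1.1
ee_pos: [0.6311, -0.2266, 0.2391]
tcp_rot: [-0.0, 0.706, 0.708, 0.0]
ft_force: [-0.4, 0.6, -0.5]
gripper_width: 0.001
```

Run:
```python
from h import *
from rig import readout
s=readout.read_state();print(s)
p,d=vision.snapshot("wrist");cv2.imwrite("pics/w1.png",p)
c=vision.camera_info("wrist");T=c["tool_from_camera"];K=c["camera_matrix"]
q=s["tcp_rot"];Rt=R.from_quat([q[1],q[2],q[3],q[0]]).as_matrix()
b,g,r=[p[...,i].astype(int) for i in range(3)]
m=(r>50)&(r>3*g)&(r>3*b)&(d>0);v,u=np.where(m);z=d[v,u]
P=np.c_[(u-K[0,2])/K[0,0]*z,(v-K[1,2])/K[1,1]*z,z]@T[:3,:3].T+T[:3,3]
P=P@Rt.T+s["ee_pos"];t=P[(P[:,2]>.172)&(P[:,2]<.19)]
print(len(P),len(t),np.median(t,0),t.min(0),t.max(0),cv2.minEnclosingCircle(t[:,:2].astype(np.float32)))
p,d=vision.snapshot("side");cv2.imwrite("pics/s1.png",p)
```

```text
{'time': 1.1, 'joint_pos': array([ 0.23028177,  0.48669084,  0.10402231,  1.22719569, -0.05003226,
        1.43053333,  0.33174942]), 'qd': array([-4.65619156e-03, -4.43040504e-03,  2.24053945e-03, -2.66353212e-03,
        2.03134945e-03,  2.57215104e-05, -3.79634206e-04]), 'tau': array([ 8.53416044e-01, -6.88306618e+01,  2.95494765e+00, -3.73554897e+01,
        7.03537487e-02,  1.10274086e-03, -5.86319715e-03]), 'ee_pos': array([ 0.63114588, -0.22656383,  0.23912986]), 'tcp_rot': array([-3.99556153e-04,  7.06246845e-01,  7.07965481e-01,  3.35881245e-04]), 'ft_force': array([-0.42046579,  0.59575858, -0.53803523]), 'torque': array([ 0.00334834,  0.0129266 , -0.01641422]), 'gripper_width': 0.0011965918749747054}
5235 5153 [ 0.62987397 -0.22527488  0.17806454] [ 0.60804838 -0.24714023  0.17205016] [ 0.65181075 -0.2054258   0.1801719 ] ((0.6297898292541504, -0.22746874392032623), 0.02262953855097294)
```

View pics/w1.png

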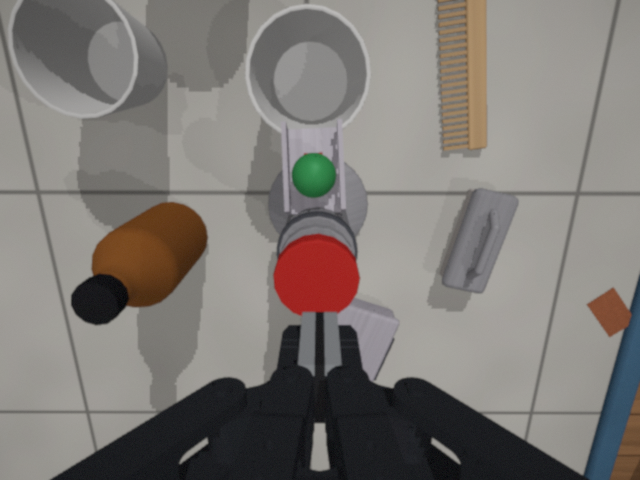

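View pics/s1.png

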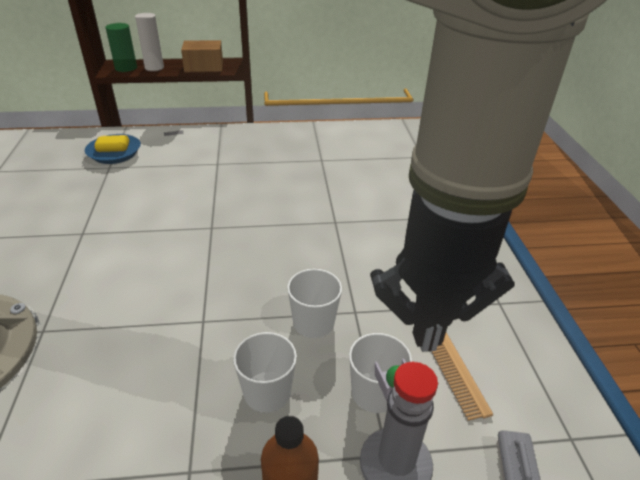

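The wrist view puts the knob centre at (317,275), directly under the closed fingertips in x. The measured centre, about (0.630, -0.2275), agrees with the tool to within 2 mm, and nothing is under the fingers except the knob. I'll descend to just above it.

Request:
move_arm:
  commands: "-0.002 -0.001 0.03 0 0 0 1; 0 0 0.03 0 0 0 1; 0 0 0.03 0 0 0 1; 0 0 0 0 0 0 1"

```text
time: 1.7
ee_pos: [0.6292, -0.229, 0.1918]
tcp_rot: [-0.002, 0.707, 0.707, -0.001]
ft_force: [0.3, -0.1, -0.9]
gripper_width: 0.001
```

Request:
move_arm:
  commands: "0 0 0.015 0 0 0 1; 0 0 0.01 0 0 0 1; 0 0 0.01 0 0 0 1;  0 0 0 0 0 0 1"

```text
time: 2.2
ee_pos: [0.6306, -0.2296, 0.1771]
tcp_rot: [0.0, 0.707, 0.707, 0.0]
ft_force: [1.0, -0.7, 4.3]
gripper_width: -0.001
```

Contact: the knob is about 9 mm down at 4 N, around the first stop. I'll press on.

Request:
move_arm:
  commands: "0 0 0.004 0 0 0 1; 0 0 0.006 0 0 0 1; 0 0 0.006 0 0 0 1; 0 0 0.003 0 0 0 1; 0 0 0 0 0 0 1"

```text
time: 2.82
ee_pos: [0.6308, -0.2297, 0.1692]
tcp_rot: [0.001, 0.707, 0.707, 0.001]
ft_force: [-2.7, 0.6, 12.8]
gripper_width: 0.005
```

Request:
move_arm:
  commands: "0 0 0.003 0 0 0 1; 0 0 0.003 0 0 0 1; 0 0 0 0 0 0 1; 0 0 0 0 0 0 1"

```text
time: 3.32
ee_pos: [0.6308, -0.2297, 0.1671]
tcp_rot: [0.001, 0.707, 0.707, 0.001]
ft_force: [-3.7, 2.1, 15.2]
gripper_width: 0.0
```

Run:
```python
from h import *
from rig import readout
s=readout.read_state();print(s["ee_pos"],s["ft_force"])
for n in ["scene","wrist"]:
    p,d=vision.snapshot(n);cv2.imwrite(f"pics/{n}2.png",p)
```

```text
[ 0.63082823 -0.22971459  0.1670684 ] [-3.65813297  2.13966984 15.18333115]
```

View pics/wrist2.png

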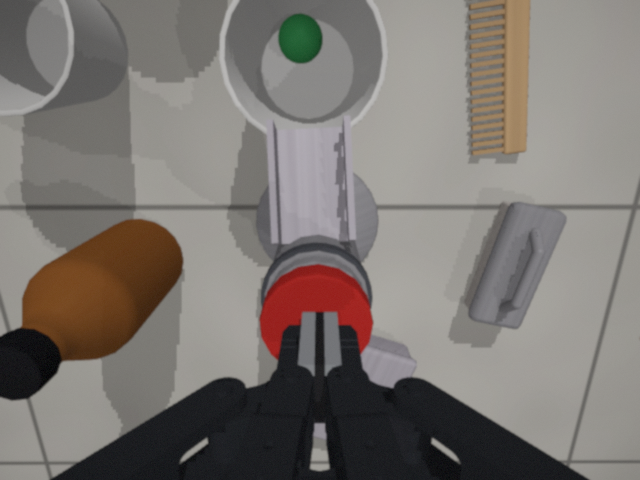

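The force is 15 N, so the knob is at the second stop. The chute is empty and the ball shows in the cup at (300,38). I'll lift straight up to let go.

Request:
move_arm:
  commands: "0 0 -0.02 0 0 0 1; 0 0 -0.04 0 0 0 1; 0 0 -0.06 0 0 0 1; 0 0 -0.06 0 0 0 1; 0 0 0 0 0 0 1"

```text
time: 4.05
ee_pos: [0.631, -0.2298, 0.2569]
tcp_rot: [0.002, 0.707, 0.707, 0.001]
ft_force: [-0.2, -0.7, -0.6]
gripper_width: -0.001
```

Request:
move_arm:
  commands: "0 0 0 0 0 0 1; 0 0 0 0 0 0 1; 0 0 0 0 0 0 1; 0 0 0 0 0 0 1; 0 0 0 0 0 0 1"

```text
time: 4.68
ee_pos: [0.6302, -0.2295, 0.2541]
tcp_rot: [-0.0, 0.707, 0.707, -0.0]
ft_force: [-0.2, -1.1, -0.6]
gripper_width: -0.004
```

Run:
```python
from h import *
from rig import readout
s=readout.read_state();print(s["ee_pos"],s["ft_force"])
for n in ["side","scene"]:
    p,d=vision.snapshot(n);cv2.imwrite(f"pics/{n}3.png",p)
    b,g,r=[p[...,i].astype(int) for i in range(3)]
    m=(r>50)&(r>3*g)&(r>3*b);m[:340]=0
    P,u,v=pts(n,d,m);print(n,"knob z",np.median(P[:,2]),len(P))
    m=(g>1.6*r)&(g>1.3*b)&(g>50);m[:300]=0;m[:,:200]=0
    P,u,v=pts(n,d,m);print("green",len(P),np.median(P,0) if len(P) else"",u.mean() if len(P) else "")
    if n=="scene":
        m=np.zeros(d.shape,bool);m[327:388,235:284]=1
        P,u,v=pts(n,d,m);t=P[(P[:,2]>.072)&(P[:,2]<.085)];print("cup",cv2.minEnclosingCircle(t[:,:2].astype(np.float32)))
        m=np.zeros(d.shape,bool);m[325:400,110:172]=1
        P,u,v=pts(n,d,m);t=P[P[:,2]>.06];print("bottle",t.min(0),t.max(0))
```

```text
[ 0.63021307 -0.22946156  0.25412874] [-0.18156315 -1.07469286 -0.59977644]
side knob z 0.17883274991603593 1215
green 105 [ 0.61564596 -0.10657073  0.03042262] 369.0095238095238
scene knob z 0.17779602618101087 838
green 201 [ 0.62277975 -0.1078621   0.0273035 ] 265.23383084577114
cup ((0.6226520538330078, -0.12181137502193451), 0.0430627316236496)
bottle [ 0.46733913 -0.28809494  0.06001891] [ 0.64854399 -0.22495205  0.3542256 ]
```

View pics/side3.png

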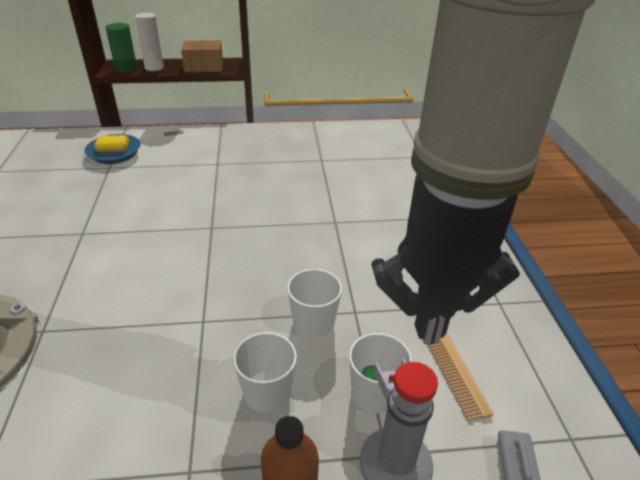

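View pics/scene3.png

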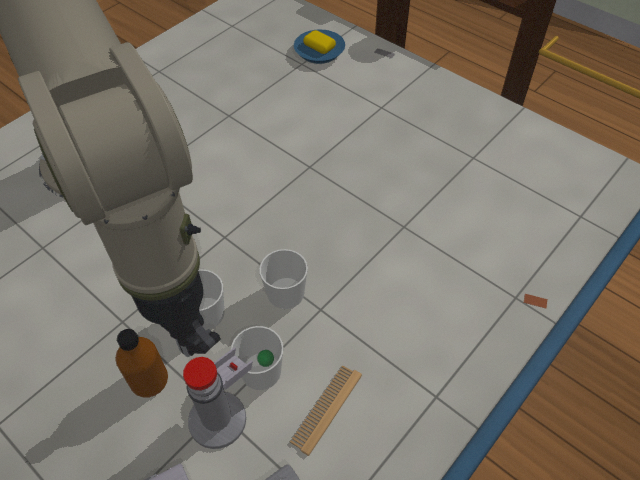

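The knob is back at its rest height and the ball is in the right cup, at scene (265,358). I'll let it settle and check that it's at rest before handing in.

Request:
move_arm:
  commands: "0 0 -0.02 0 0 0 1; 0 0 0 0 0 0 1; 0 0 0 0 0 0 1; 0 0 0 0 0 0 1; 0 0 0 0 0 0 1"

```text
time: 5.4
ee_pos: [0.6302, -0.2294, 0.264]
tcp_rot: [-0.0, 0.707, 0.707, -0.0]
ft_force: [0.9, -0.4, -0.0]
gripper_width: -0.001
```

Request:
move_arm:
  commands: "0 0 0 0 0 0 1; 0 0 0 0 0 0 1; 0 0 0 0 0 0 1; 0 0 0 0 0 0 1; 0 0 0 0 0 0 1"

```text
time: 6.02
ee_pos: [0.6302, -0.2294, 0.2643]
tcp_rot: [-0.0, 0.707, 0.707, 0.0]
ft_force: [-1.7, 0.3, -0.3]
gripper_width: -0.001
```

Run:
```python
from h import *
for i in range(6):
    p,d=vision.snapshot("scene")
    b,g,r=[p[...,i].astype(int) for i in range(3)]
    m=(g>1.6*r)&(g>1.3*b)&(g>50);m[:300]=0;m[:,:200]=0
    P,u,v=pts("scene",d,m);print(np.median(P,0),u.mean(),v.mean())
```

```text
[ 0.6227218  -0.10803888  0.02732623] 265.27777777777777 357.54545454545456
[ 0.62305397 -0.10775354  0.02810217] 265.23857868020303 357.5736040609137
[ 0.62254253 -0.1081946   0.02745345] 265.2233502538071 357.507614213198
[ 0.62283438 -0.10775588  0.02765725] 265.28061224489795 357.60714285714283
[ 0.62292204 -0.10792989  0.02736014] 265.2613065326633 357.57286432160805
[ 0.62302925 -0.10768725  0.02777039] 265.20603015075375 357.60804020100505
```

The ball is at rest.

```bash
python3 -c "
from rig import ctrl
print(ctrl.sign_off())"
```

```text
the job is handed in; nothing more can be done
None
```

The green soap ball is in the white enamel cup under the chute, and I handed the job in at about 6.4 s. I pressed the red knob with the closed fingertips to the first stop (about 4 N), then to the second stop (about 15 N), and lifted straight off.

What the last checks showed:
- **Ball:** it lies still about 14 mm from the cup's axis. I took six pictures 0.05 s apart and saw no movement. The robot did not go near it.
- **Knob:** its top is back at 0.178 m, its height before the press.
- **Cup:** it is within about 1 mm of where it started.
- **Bottle:** in the pictures it stands upright where it was. The last bottle measurement agreed on three of its four edges and its base level. Its upper limits in x and z were spoiled because the arm was in the same image region.
- **Robot:** it touches nothing, with the fingertips about 80 mm above the knob.

The fingers stayed well above the chute throughout. No check failed, but the sign-off reports no verdict.

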